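# Put the matching roofs on the model houses

### The job

Two model houses, one red and one blue, are missing their sloping roofs. Put the red roof on the red house and the blue roof on the blue house: each must end up lying flat on the sloping deck, centred from side to side, having slid down so that its lower edge rests squarely against the eave strip. Set the roofs down rather than dropping them, and leave the spare green roof, the little tree, the sanding block, the tape and the glue where they are.

Things in the scene. Friction and masses are not known exactly. Their poses are not given: they have to be found in the camera images.
- roof_red: Flat red roof panel, 100 (its x) x 110 (its y) x 8 mm, 0.13 to 0.25 kg, one of three alike; starts flat on the table. On the middle of its top stands a white skylight, the part to hold it by: 46 mm along x, 34 mm along y, rising from 8 to 44 mm above the underside. Origin: centre of the underside; z out of the top. Same either way round (half turn about z).
- house_red: red model house, a wedge on a 130 x 125 x 6 mm plywood base fixed to the table. Its bare roof deck, slippery metal, 106 mm long x 108 mm wide, rises at 28 degrees from a low eave 45 mm high (house -x side, facing roughly toward the robot) to 95 mm at the back. A red eave strip stands 10 mm proud along the low edge. Origin: centre of base, on the table; z up.
- house_red_seat (a point): Where the underside centre of the red roof lies when home on the red house: on the deck, 50 mm up the slope from the eave strip, centred across. x points up the slope, y along the eave, z square out of the deck (28 degrees from vertical). The deck ends 56 mm up-slope of here. A panel let go on the deck slides down by itself to the strip.
- roof_blue: Flat blue roof panel, 100 (its x) x 110 (its y) x 8 mm, 0.13 to 0.25 kg, one of three alike; starts flat on the table. On the middle of its top stands a white skylight, the part to hold it by: 46 mm along x, 34 mm along y, rising from 8 to 44 mm above the underside. Origin: centre of the underside; z out of the top. Same either way round (half turn about z).
- house_blue: blue model house, a wedge on a 130 x 125 x 6 mm plywood base fixed to the table. Its bare roof deck, slippery metal, 106 mm long x 108 mm wide, rises at 28 degrees from a low eave 45 mm high (house -x side, facing roughly toward the robot) to 95 mm at the back. A blue eave strip stands 10 mm proud along the low edge. Origin: centre of base, on the table; z up.
- house_blue_seat (a point): Where the underside centre of the blue roof lies when home on the blue house: on the deck, 50 mm up the slope from the eave strip, centred across. x points up the slope, y along the eave, z square out of the deck (28 degrees from vertical). The deck ends 56 mm up-slope of here. A panel let go on the deck slides down by itself to the strip.
- roof_green: Spare green roof panel, same shape as the red and blue ones (100 x 110 x 8 mm, white skylight 44 mm high in all), flat on the table. Origin: centre of the underside. It belongs to no house here; leave it alone. (A pale finished house at the back already has its roof and shows how one lies.)
- tree: A green cone-shaped model tree, 82 mm high, 48 mm across, standing loose. Origin: centre of its foot. To be left alone.
- sanding_block: A cork sanding block, 85 x 38 x 26 mm, lying loose. Origin: centre of its underside. To be left alone.
- tape: A roll of brown tape lying flat, 90 mm across, 24 mm high. Origin: centre of its underside. To be left alone.
- glue: A white glue bottle with an orange cap, 42 mm across, 105 mm high, standing loose. Origin: centre of its underside. To be left alone.
Mind the look-alikes: they are no part of the job. Leave any purple look-alike of the roof_red alone.

How it is judged (in metres and radians):
At the end, for the whole second after the job is handed in: The red and blue roofs rest, released, on their own houses: underside centre within -4 to +5 mm of home along the slope, within 12 mm sideways and -3 to +4 mm off the deck; parallel to the deck within 0.06 rad, square to the strip within 0.09 rad, skylight up, still (under 0.01 m/s) (x of roof_red in the frame of house_red_seat between -0.004 and 0.005 m and y of roof_red in the frame of house_red_seat between -0.012 and 0.012 m and z of roof_red in the frame of house_red_seat between -0.003 and 0.004 m and angle between the z axis of roof_red and the z axis of house_red_seat, either way round below 0.06 rad and angle between the y axis of roof_red and the y axis of house_red_seat, either way round below 0.09 rad and linear speed of each of roof_red, roof_blue below 0.01 m/s and angle between each of roof_red, roof_blue's own z axis and vertical below 1 rad and contact force between the fingers and roof_red below 0.1 N and x of roof_blue in the frame of house_blue_seat between -0.004 and 0.005 m and y of roof_blue in the frame of house_blue_seat between -0.012 and 0.012 m and z of roof_blue in the frame of house_blue_seat between -0.003 and 0.004 m and angle between the z axis of roof_blue and the z axis of house_blue_seat, either way round below 0.06 rad and angle between the y axis of roof_blue and the y axis of house_blue_seat, either way round below 0.09 rad and contact force between the fingers and roof_blue below 0.1 N); the robot touches nothing.
It fails at once if the red or blue roof is dropped or thrown (faster than 0.8 m/s out of the fingers) ((linear speed of roof_red above 0.8 m/s and contact force between the fingers and roof_red below 0.05 N) or (linear speed of roof_blue above 0.8 m/s and contact force between the fingers and roof_blue below 0.05 N)).
It fails at once if the green spare roof is moved more than 30 mm or tipped over (distance of roof_green from where it was at the start of the episode above 0.03 m or angle between roof_green's own z axis and vertical above 0.5 rad).
It fails at once if the tree or sanding block is moved more than 30 mm or tipped over (distance of any of tree, sanding_block from where it was at the start of the episode above 0.03 m or angle between any of tree, sanding_block's own z axis and vertical above 0.5 rad).
It fails at once if the tape or glue bottle is moved more than 30 mm or tipped over (distance of any of tape, glue from where it was at the start of the episode above 0.03 m or angle between any of tape, glue's own z axis and vertical above 0.5 rad).
It also fails if it takes over 58 s, if anything falls off the work surface, if the arm or the gripper's body presses on something with over 40 N, if the wrist force passes 120 N, or if a joint passes its speed limit or range.

### The arm

A 6-joint arm with a two-finger parallel gripper is mounted at the origin on the work surface. World frame = base frame: x ahead of the robot, y to its left, z up, the work surface at z = 0. Lengths are in m, angles in degrees, forces in N, time in s.
With the tool pointing down it reaches from about 0.325 to 0.85 m from the base axis. Payload 15.5 kg.
Tool frame: the origin (TCP) lies at the very end of the fingers, on their centre line; the grasp point (between the pads) lies arm.grip_depth behind it (arm.grip_depth is the distance from the TCP to the grasp point, in m); z points along the fingers, y is the line along which they close (so a half turn about z gives the same grasp; the last joint's range is limited). The gripper opens to 91 mm and grips with 3 to 60 N. Pads are 32 mm wide; open, the fingers measure 118 mm over their backs; the gripper's body (76 mm by 178 mm) begins 60 mm behind the grasp point.
Start: joints at [65.69, 28.281, 77.091, -0, 74.628, -5.472], TCP at [0.202, 0.592, 0.214] pointing down, gripper open.
Joint ranges: [-166.48, 166.48], [-47.26, 123.95], [12.59, 153.08], [-70.14, 250.14], [6.76, 159.57], [-176.63, 176.63]. Speed limits (degrees/s): [108.29, 108.29, 147.25, 172.46, 172.46, 172.46].

### API

Orientations are given as a 3x3 rotation matrix whose columns are the frame's x, y, z axes.
In Python, from rig import arm gives the robot as it stands. Calls block until the motion is done:
- arm.move_to(position, orientation): joint-space move of the TCP to a pose.
- arm.move_l(position, orientation=None, feed=0.15): straight line of the TCP; orientation=None keeps the orientation; feed is the mean speed in m/s.
- arm.move_joints(angles): joint-space move.
- arm.grip(opening): finger opening in m; the grip force is fixed at half the most; returns when the fingers have stopped.
- arm.sleep(seconds).
- arm.solve_ik(position, orientation): joint angles nearest the present ones, or None.
- arm.snapshot(name): name is "side" or "top" or "wrist"; returns the picture (400x640x3 uint8, red, green, blue); there is no depth.
- arm.get_calibration(name): a dict with "intrinsics" (3x3 intrinsics, pixels), "k1" (the pictures are not rectified: a ray, as slopes to the right and down, at radius r is drawn at 1 + k1 r^2 times it, then the intrinsics apply), "cam_to_world" (4x4, takes a point from camera to world coordinates). Camera axes: x right, y down, z forward; pixel columns grow to the right and rows downward; lengths in m; the calibration is good to about 2 mm. A picture is of the moment at which its call begins: read the wrist's pose just before it. get_calibration takes no time and is no camera call; for the wrist camera it gives the pose at the moment of the call.
A pose or a line that the arm cannot do raises arm.Unreachable and nothing moves.
- arm.sign_off(): hands the job in; it is judged then, once.
Readings, each from a call of its own:
- arm.current_t(): time.
- arm.current_joint_positions(): joint angles.
- arm.current_dq(): joint speeds.
- arm.current_tau(): joint torques, N m.
- arm.current_ee_pos(): TCP position.
- arm.current_tool_rot(): TCP orientation.
- arm.current_force(): force on the tool from outside, world axes, zero at the start.
- arm.current_torque(): the same for the moment, N m.
- arm.current_width(): finger opening in m.
- arm.current_grasp_force(): force on a finger pad.
Only numpy, scipy, OpenCV 4.12 (cv2) and the standard library are available. Lean on these libraries where they do the work, as an engineer would, in place of code of your own. Each camera call takes 0.05 s, during which the arm holds its last target. There are 200 camera calls.

## Working session

There is one attempt and no reset: what is moved stays moved. The work goes in short steps, each a Python script; the robot and the scene stay as the last script left them, time stands still between calls to the robot, and variables do not carry over. Pictures are saved under pics/ and viewed, at most 10 in all, crops included, and the job is handed in when it is done.

```bash
mkdir -p pics; ls
python3 - <<'E'
from rig import arm
import cv2,numpy as np
for n in("top","side"):
    im=arm.snapshot(n); cv2.imwrite(f"pics/{n}0.png",im[:,:,::-1]); c=arm.get_calibration(n); print(n,np.round(c["intrinsics"],1).tolist(),c["k1"],np.round(c["cam_to_world"],3).tolist())
print(arm.grip_depth,arm.current_t(), np.round(arm.current_tool_rot(),3).tolist())
c=arm.get_calibration("wrist");print(np.round(c["cam_to_world"],3).tolist())
E
```

```text
pics
top [[423.8, 0.0, 313.8], [0.0, 423.8, 189.6], [0.0, 0.0, 1.0]] -0.11523683763248456 [[0.002, -0.993, 0.116, 0.364], [-1.0, -0.004, -0.015, 0.003], [0.015, -0.115, -0.993, 1.252], [0.0, 0.0, 0.0, 1.0]]
side [[514.3, 0.0, 321.5], [0.0, 514.3, 199.3], [0.0, 0.0, 1.0]] 0.016839110459192754 [[0.93, -0.238, 0.279, 0.052], [-0.366, -0.552, 0.75, -1.185], [-0.025, -0.799, -0.6, 1.033], [0.0, 0.0, 0.0, 1.0]]
0.0188 0.1 [[-0.946, 0.323, -0.0], [0.323, 0.946, -0.001], [0.0, -0.001, -1.0]]
[[0.323, 0.909, 0.263, 0.128], [0.947, -0.31, -0.09, 0.617], [-0.001, 0.278, -0.961, 0.384], [0.0, 0.0, 0.0, 1.0]]
```

View pics/top0.png

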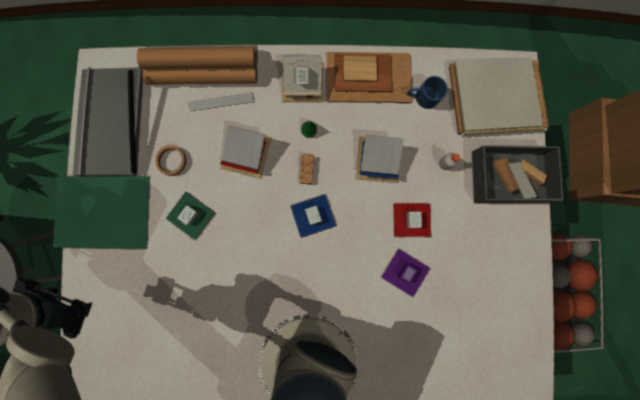

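View pics/side0.png

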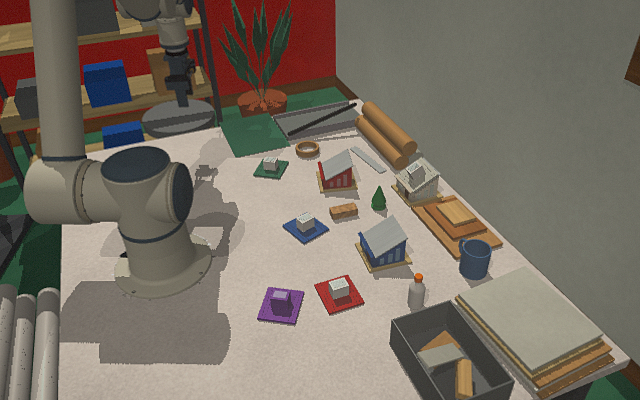

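The top view shows what could be taken for the red roof: the purple look-alike at (406,272), the red roof at (412,220), and the red house at (244,150). For the blue roof it is the blue panel at (314,215), with the mug at (430,92) and the blue house at (381,158) also blue. Green (189,215) is the spare. I choose (412,220) and (314,215), going to the houses at (244,150) and (381,158).

```bash
cat > h.py <<'E'
from rig import arm
import cv2,numpy as np
def ray(c,px):
    K=c["intrinsics"];px=np.atleast_2d(np.asarray(px,float))
    d=(px-K[:2,2])/np.array([K[0,0],K[1,1]]);s=d.copy()
    for _ in range(20): s=d/(1+c["k1"]*(s**2).sum(1,keepdims=True))
    M=c["cam_to_world"];return M[:3,3],np.c_[s,np.ones(len(s))]@M[:3,:3].T
def onplane(c,px,n,p0):
    o,v=ray(c,px);return o+v*((np.dot(n,np.subtract(p0,o)))/(v@np.asarray(n,float)))[:,None]
def onz(c,px,z): return onplane(c,px,[0,0,1.],[0,0,z])
def proj(c,P):
    M=np.linalg.inv(c["cam_to_world"]);q=np.atleast_2d(P)@M[:3,:3].T+M[:3,3];s=q[:,:2]/q[:,2:]
    s=s*(1+c["k1"]*(s**2).sum(1,keepdims=True));K=c["intrinsics"];return s*[K[0,0],K[1,1]]+K[:2,2]
def mask(im,col):
    h=cv2.cvtColor(im,cv2.COLOR_RGB2HSV);H,S,V=h[...,0],h[...,1],h[...,2]
    m={"red":((H<8)|(H>172))&(S>130)&(V>50),"blue":(H>100)&(H<122)&(S>120)&(V>40)}[col]
    return m.astype(np.uint8)
def blobs(m,amin=60):
    cs,_=cv2.findContours(m,cv2.RETR_EXTERNAL,cv2.CHAIN_APPROX_NONE)
    return sorted([c[:,0] for c in cs if cv2.contourArea(c)>amin],key=lambda c:-cv2.contourArea(c))
def rect(P):
    (x,y),(w,h),a=cv2.minAreaRect((P[:,:2]*1000).astype(np.float32));return np.round([x,y,w,h,a],1)
def down(yaw): # tool x = -(dir yaw), y left of it, z down
    c,s=np.cos(yaw),np.sin(yaw);return np.array([[-c,-s,0],[-s,c,0],[0,0,-1.]])
def look(x,y,z,yaw,name):
    arm.move_to([x,y,z],down(yaw));c=arm.get_calibration("wrist");im=arm.snapshot("wrist")
    cv2.imwrite(f"pics/{name}.png",im[:,:,::-1]);np.save(f"pics/{name}.npy",{k:np.asarray(v) for k,v in c.items()},allow_pickle=True)
E
python3 - <<'E'
from h import *
im=cv2.imread("pics/top0.png")[:,:,::-1].copy();c=arm.get_calibration("top")
for col in("red","blue"):
    for b in blobs(mask(im,col),40): print(col,np.round(b.mean(0)),rect(onz(c,b,.008)))
print(onz(c,[[244,150],[381,158]],.07).round(3).tolist())
print("strips",onz(c,[[222,166],[263,176],[361,178],[398,180]],.05).round(3).tolist())
print("others",onz(c,[[309,129],[306,168],[171,160],[453,160],[189,215]],.02).round(3).tolist())
E
```

```text
red [412. 220.] [ 420.7 -306.6  108.2   97.7   89.8]
red [575. 306.] [ 152.  -816.7   75.7  138.8    5.9]
red [582. 275.] [ 244.5 -849.1   91.3   89.2   88. ]
red [562. 250.] [ 324.6 -779.5   62.2   49.    89. ]
red [564. 338.] [  56.3 -783.1   46.8   61.5   39.6]
red [239. 167.] [576.2 207.7 111.8   9.5  76.1]
blue [313. 215.] [432.3 -13.7  94.  103.5  18.7]
blue [433.  93.] [ 808.1 -382.4   49.    97.6   26. ]
blue [379. 174.] [ 554.9 -210.3  108.7    8.2   85.1]
[[0.614, 0.184, 0.07], [0.593, -0.206, 0.07]]
strips [[0.571, 0.25, 0.05], [0.543, 0.131, 0.05], [0.538, -0.151, 0.05], [0.533, -0.258, 0.05]]
others [[0.689, -0.001, 0.02], [0.571, 0.007, 0.02], [0.595, 0.41, 0.02], [0.598, -0.434, 0.02], [0.431, 0.349, 0.02]]
```

Run:
```python
from h import *
r=np.radians
look(.595,.185,.24,r(-13.5),"wrh"); print(arm.current_t())
look(.575,-.206,.24,r(-3.5),"wbh")
look(.42,-.306,.2,0,"wrr")
look(.432,-.014,.2,r(18.7),"wbr"); print(arm.current_t())
a=[cv2.imread(f"pics/{n}.png") for n in("wrh","wbh","wrr","wbr")]
cv2.imwrite("pics/m.png",cv2.resize(np.vstack([np.hstack(a[:2]),np.hstack(a[2:])]),(800,500)))
```

```text
2.1833
5.6917
```

View pics/m.png

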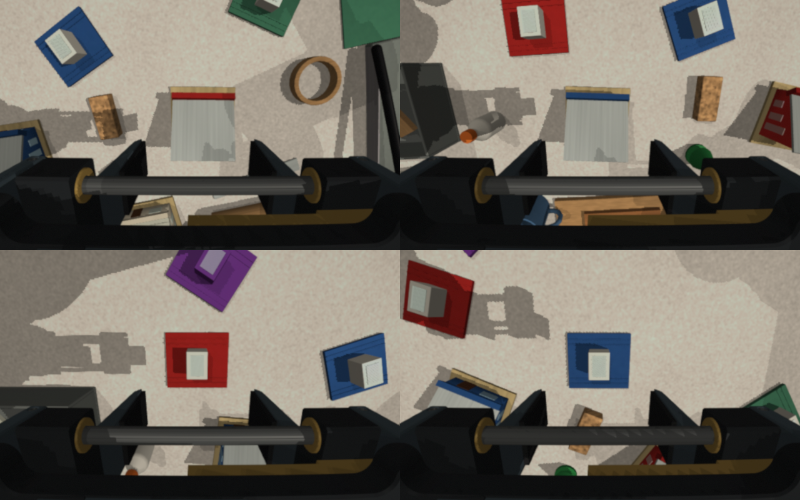

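The montage shows the red house deck at about full-frame (324,200) in its own view and the blue deck at about (956-640,205). The red roof is at (315,175) and the blue roof at (318,175). All four are the right colours, and the purple one sits apart.

```bash
cat > meas.py <<'E'
from h import *
def load(n): return cv2.imread(f"pics/{n}.png")[:,:,::-1].copy(),np.load(f"pics/{n}.npy",allow_pickle=True).item()
def house(n,col,cx,cy):
    im,c=load(n);m=mask(im,col)
    b=[b for b in blobs(m,150) if cv2.pointPolygonTest(b.astype(np.float32).reshape(-1,1,2),(cx,cy),True)>-8][0]
    x0,x1=np.percentile(b[:,0],1),np.percentile(b[:,0],99)
    xs=np.arange(int(x0)+6,int(x1)-6);lo=np.array([b[b[:,0]==x][:,1].max() for x in xs])+.5
    k=np.polyfit(xs,lo,1);k=np.polyfit(xs[abs(lo-np.polyval(k,xs))<2],lo[abs(lo-np.polyval(k,xs))<2],1)
    e=np.array([[x0-.5,np.polyval(k,x0-.5)],[x1+.5,np.polyval(k,x1+.5)]])
    E=onz(c,e,.045);d=E[0]-E[1];
    if d[1]<0:d=-d
    w=np.linalg.norm(d);yv=d/w;xv=np.array([yv[1],-yv[0],0]);mid=E.mean(0)
    seat=mid+xv*.05*np.cos(np.radians(28));seat[2]=.0685
    g=im[:,int((x0+x1)/2)].astype(int)
    print(n,"width",round(w,4),"yaw",np.degrees(np.arctan2(xv[1],xv[0])).round(2),"seat",seat.round(4))
    nv=xv*-np.sin(np.radians(28))+np.array([0,0,np.cos(np.radians(28))]);up=xv*np.cos(np.radians(28))+np.array([0,0,np.sin(np.radians(28))])
    Q=[seat+up*a+yv*s for a,s in((-.05,-.054),(-.05,.054),(.056,.054),(.056,-.054))]
    o=im.copy();cv2.polylines(o,[proj(c,np.array(Q)).round().astype(int)],True,(255,0,255),1)
    return o[60:300,200:440]
def roof(n,col,cx,cy):
    im,c=load(n);m=mask(im,col)
    b=[b for b in blobs(m,500) if cv2.pointPolygonTest(b.astype(np.float32).reshape(-1,1,2),(cx,cy),True)>0][0]
    print(n,rect(onz(c,b,.006)))
    f=np.zeros_like(m);cv2.fillPoly(f,[b.reshape(-1,1,2)],1)
    h=cv2.cvtColor(im,cv2.COLOR_RGB2HSV);w=(f>0)&(h[...,1]<70)&(h[...,2]>150)
    s=blobs(w.astype(np.uint8),100)[0]
    print("  skylight",rect(onz(c,s,.044)))
    o=im.copy();cv2.drawContours(o,[b.reshape(-1,1,2),s.reshape(-1,1,2)],-1,(0,255,0),1);return o[60:300,200:440]
if __name__=="__main__":
    t=[house("wrh","red",324,154),house("wbh","blue",316,155),roof("wrr","red",290,160),roof("wbr","blue",290,160)]
    cv2.imwrite("pics/m2.png",cv2.resize(np.vstack([np.hstack(t[:2]),np.hstack(t[2:])]),(600,600))[:,:,::-1])
E
python3 meas.py
```

```text
wrh width 0.1119 yaw -13.5 seat [0.6188 0.1901 0.0685]
wbh width 0.11 yaw -5.44 seat [ 0.5983 -0.2082  0.0685]
wrr [ 419.9 -307.2   98.7  109.1    0. ]
  skylight [ 419.9 -306.9   44.3   32.7    0. ]
wbr [432.4 -13.   96.6 107.7  18.7]
  skylight [432.2 -12.6  44.7  32.7  18. ]
```

View pics/m2.png

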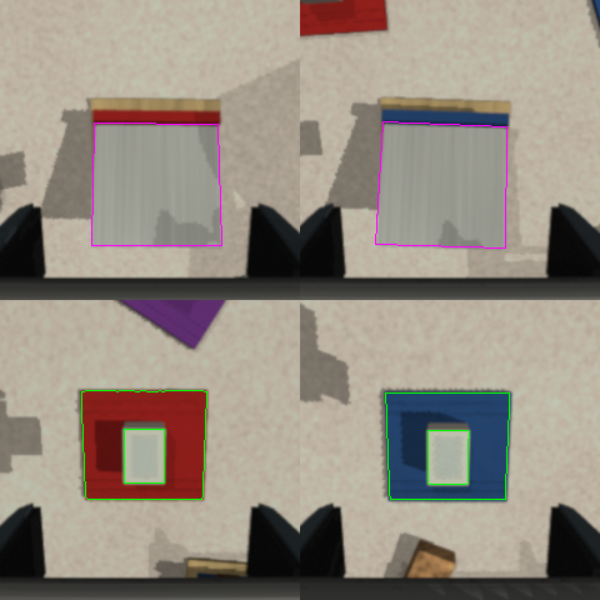

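Measurements agree with the known sizes: panels about 98x109, skylights 44x33 at the roof centres, and the projected decks coincide with the picture. Blue roof first.

```bash
cat > act.py <<'E'
from h import *
T=np.radians(28);G=.012
def seatR(yaw):
    xv=np.array([np.cos(yaw),np.sin(yaw),0]);yv=np.array([-xv[1],xv[0],0]);up=xv*np.cos(T)+[0,0,np.sin(T)];n=-xv*np.sin(T)+[0,0,np.cos(T)]
    return up,n,np.c_[-up,yv,-n]
def job(p,pyaw,seat,yaw):
    pyaw,yaw=np.radians([pyaw,yaw]);up,n,R=seatR(yaw);seat=np.array(seat);D=down(pyaw);tgt=seat+up*.006
    for d in(.11,G): assert arm.solve_ik(tgt+n*d,R) is not None
    arm.grip(.08)
    arm.move_to([*p,.10],D);arm.move_l([*p,G],feed=.08)
    arm.grip(.02);print("width",arm.current_width(),"F",arm.current_grasp_force())
    arm.move_l([*p,.20],feed=.15);print("lift width",arm.current_width(),arm.current_grasp_force())
    arm.move_to(tgt+n*.13,R);arm.move_l(tgt+n*(G+.015),feed=.12);arm.sleep(.2)
    f0=np.array(arm.current_force());df=0
    for k in np.arange(.010,-.0045,-.001):
        arm.move_l(tgt+n*(G+k),feed=.03);df=np.dot(np.array(arm.current_force())-f0,n)
        if df>4: break
    print("contact at",round(k,4),"dF",round(df,2),"t",arm.current_t())
def release(seat,yaw):
    up,n,R=seatR(np.radians(yaw));p=np.array(arm.current_ee_pos())
    arm.grip(.06);arm.sleep(.5);arm.move_l(p+n*.12,feed=.15)
BR=((.4323,-.0128),18.4);BH=([.5983,-.2082,.0685],-5.2)
RR=((.4199,-.307),0.);RH=([.6188,.1901,.0685],-13.5)
E
python3 - <<'E'
from act import *
job(*BR,*BH)
im=arm.snapshot("side");cv2.imwrite("pics/s1.png",cv2.resize(im[180:320,300:480,::-1],None,fx=3,fy=3))
E
```

```text
width 0.03408149577659499 F 29.998286068439484
lift width 0.033420419735213924 29.997830986976624
contact at -0.001 dF 11.93 t 15.1333
```

View pics/s1.png

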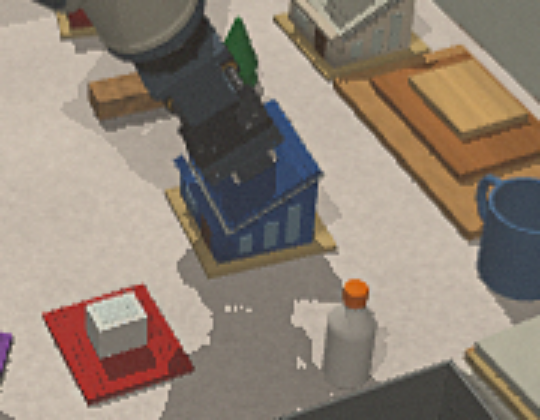

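The blue panel lies on the blue house's deck, parallel to it at about crop (250,185), with contact felt at -1 mm. I'll release it, look at it, then do the red roof up to contact.

Run:
```python
from act import *
release(*BH)
c=arm.get_calibration("wrist");im=arm.snapshot("wrist");cv2.imwrite("pics/wb2.png",im[:,:,::-1]);np.save("pics/wb2.npy",{k:np.asarray(v) for k,v in c.items()},allow_pickle=True)
def chk(n,c,im,seat,yaw,col):
    up,nn,R=seatR(np.radians(yaw));s=np.array(seat);h=cv2.cvtColor(im,cv2.COLOR_RGB2HSV)
    w=((h[...,1]<70)&(h[...,2]>130)).astype(np.uint8);q=proj(c,s+nn*.044)[0]
    for b in blobs(w,100):
        if cv2.pointPolygonTest(b.astype(np.float32).reshape(-1,1,2),(float(q[0]),float(q[1])),False)>0:
            P=(onplane(c,b,nn,s+nn*.044)-s)@np.c_[up,-np.cross(up,nn),nn];print(n,"skylight in seat frame mm",rect(P))
chk("blue",c,im,*BH,"blue")
cv2.imwrite("pics/wb2c.png",im[:,:,::-1])
job(*RR,*RH)
```

```text
blue skylight in seat frame mm [ 0.6  0.6 34.8 45.7 90. ]
width 0.033847858750655116 F 29.99975860118866
lift width 0.033917815574906536 29.999394714832306
contact at -0.001 dF 13.83 t 28.125
```

View pics/wb2c.png

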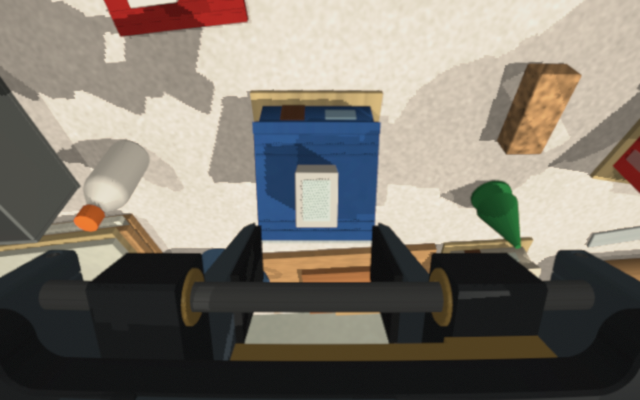

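The blue panel is home: its skylight at (316,200) is 0.6 mm from the seat centre and square. Now I'll release the red one and check it.

Run:
```python
from act import *
release(*RH)
c=arm.get_calibration("wrist");im=arm.snapshot("wrist");cv2.imwrite("pics/wr2.png",im[:,:,::-1])
up,nn,R=seatR(np.radians(RH[1]));s=np.array(RH[0]);h=cv2.cvtColor(im,cv2.COLOR_RGB2HSV)
w=((h[...,1]<70)&(h[...,2]>130)).astype(np.uint8);q=proj(c,s+nn*.044)[0]
for b in blobs(w,100):
    if cv2.pointPolygonTest(b.astype(np.float32).reshape(-1,1,2),(float(q[0]),float(q[1])),False)>0:
        print("red",rect((onplane(c,b,nn,s+nn*.044)-s)@np.c_[up,-np.cross(up,nn),nn]))
t=arm.snapshot("top");cv2.imwrite("pics/t2.png",t[:,:,::-1])
cv2.imwrite("pics/f.png",np.vstack([im[:240],t[80:300]])[:,:,::-1]);print(arm.current_t())
```

```text
red [ 0.   0.7 33.2 45.1 89.5]
30.2583
```

View pics/f.png

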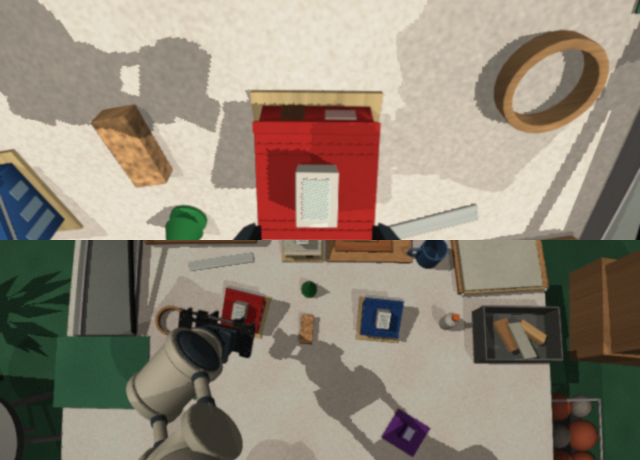

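Both roofs are home: red's skylight at (317,198) is within 1 mm of its seat, and blue is still in place at (381,319). The tree, sanding block, tape and glue have not moved. The green spare is hidden behind the arm, which never went near it.

```bash
python3 -c "
from rig import arm
print(arm.sign_off())"
```

```text
the job is handed in; nothing more can be done
None
```

The red and blue roofs are on their own houses, each measured within 1 mm of home and square to the eave strip, and the job was handed in at about 30 s; no verdict came back.

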